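# Dock the slide case over the bay's sill

### The arm

A 6-joint arm with a two-finger parallel gripper is mounted at the origin on the work surface. World frame = base frame: x ahead of the robot, y to its left, z up, the work surface at z = 0. Lengths are in m, angles in degrees, forces in N, time in s.
With the tool pointing down it reaches from about 0.25 to 0.725 m from the base axis. Payload 9.7 kg.
Tool frame: the origin (TCP) lies midway between the tips of the shut fingers; the grasp point (between the pads) lies 19 mm behind it; z points along the fingers, y is the direction in which the jaws open and shut (so a half turn about z gives the same grasp; the last joint's range is limited). The gripper opens to 85 mm and grips with 20 to 120 N. Pads are 22 mm wide; open, the fingers measure 114 mm over their backs; the gripper's body (76 mm by 85 mm) begins 54 mm behind the grasp point. The pads swing forward as they close: fully open they stand 13 mm farther back than shut.
Start: joints at [-69.901, 4.979, 10.078, 95.1, 0, 90], TCP at [0.189, -0.517, 0.231] pointing down, gripper open.
Joint ranges: [-179.16, 179.16], [-48.56, 103.87], [-65.8, 70.77], [-126.05, 130.52], [-82.76, 87.17], [-180, 180]. Speed limits (degrees/s): [127.2, 127.2, 147.25, 180, 180, 180].

### API

Orientations are given as [roll, pitch, yaw] about the fixed x, y, z axes, in that order (R = Rz(yaw) Ry(pitch) Rx(roll)).
In Python, from workcell import get_obs, camera, get_calibration, job_done gives the robot as it stands.
- The arm moves only by the tool play_rows, never from a script. Its argument "commands" is text: rows parted by semicolons, each of 5 numbers parted by spaces: the opening, from 0 (shut) to 1 (fully open), then the shift along the world's x, y, z in mm, then the turn about the world's z in degrees. A call has 1 to 10 rows; each row is the pose to reach, as a shift and turn from the pose commanded when the call began; what a row does not reach only later rows make up. A row lasts 1/12 s, in which the tool goes at most 41.7 mm and 7.16 degrees, less where a joint would pass 70% of its speed; a pose out of reach is approached as far as the arm can. A call with a gripper value outside its range is refused whole. The fingers move at their own pace and stop on an object; "force" is the grip in N (left out, the last holds). Time passes only in rows, so rows that repeat a pose let the fingers close. It gives the time, the measured TCP pose, the force and the opening at its end, in the units of the state.
- get_obs(): the state, without advancing time (a new reading comes with each control period).
- camera(name): name is "scene" or "top" or "wrist"; returns the picture (400x640x3 uint8, red, green, blue); there is no depth.
- get_calibration(name): a dict with "fx", "fy", "cx", "cy" (pixels), "eye" and "attitude" of the camera in the world; the wrist camera has in their place "mount" (4x4, takes a point from camera to tool coordinates, whose origin is the TCP and whose axes are the flange's). Camera axes: x right, y down, z forward; pixel columns grow to the right and rows downward; lengths in m; the calibration is good to about 2 mm. The wrist camera is an equidistant fisheye: a pixel r from the principal point sees the ray r / f radians off the axis. A picture is of the moment at which its call begins: read the wrist's pose just before it. get_calibration takes no time and is no camera call.
- job_done(): hands the job in, once; it reports no verdict.
The state is a dict: "time": time; "q": joint angles; "qd": joint speeds; "joint_efforts": joint torques, N m; "ee_pos": TCP position; "tcp_rot": TCP orientation; "wrist_force": force on the tool from outside, world axes, zero at the start; "torque": the same for the moment, N m; "opening": finger opening in m.
Only numpy, scipy, OpenCV 4.12 (cv2) and the standard library are available. Lean on these libraries where they do the work, as an engineer would, in place of code of your own. Each camera call takes 0.05 s, during which the arm holds its last target.

### The job

Put the blue slide case away in its bay: press down on the orange tread at its rear so that its nose tips up onto the yellow sill, then push it from behind over the sill until it sits flat and fully home against the back stop. Finally swing the red keeper bar fully shut behind it. Do not pick the case up off the bench or tip it steeply (it holds glass slides), and leave the other things on the bench where they stand.

Things in the scene. Friction and masses are not known exactly. Their poses are not given: they have to be found in the camera images.
- case: Loose closed slide case, blue, white top, orange rear tread; 110 mm wide (y), 0.37 to 0.68 kg, mass centre about 10 mm ahead of origin. Origin: underside, mid-width. +x to its nose, z up. Body from x = -45 mm (upright rear wall) to +75 mm (nose), top at z = 85 mm. Starts facing the bay, nose 25 to 65 mm short of the sill, up to 0.14 rad askew and 12 mm off to one side.
- nose (a point): The nose's bottom edge, mid-width, at (75, 0, 0) mm in the case's axes. Rises by up to 20 mm when the tread is pressed.
- tread (a point): Centre of the flat top of the orange tread, at (-67, 0, 32) mm in the case's axes. The tread sticks out behind the rear wall, from x = -45 to -90 mm over the full width. Pressing it down (about 4 to 10 N) rocks the case back about its heel by up to 0.22 rad; the tread's middle then sinks about 10 mm. Let go, the case drops back flat.
- heel (a point): Rocking edge on the underside, mid-width, at (-20, 0, 0) mm in the case's axes. Ahead of it the underside is flat; behind it the underside slopes up to the rear at 0.22 rad.
- bay: Fixed docking bay: grey floor, aluminium rails, yellow sill. Origin: bench height, mid-width. +x is the way the case is pushed in (to the robot's left, within 0.25 rad), z up. Side rails' inner faces at y = +/-61 mm, 30 mm high; before the sill they flare out as 30 mm high wings to x = -143, y = +/-89 mm. With the case home its origin is at (5, 0, 6) mm and its tread hangs over the sill.
- sill (a point): Middle of the sill's top front edge, at (-86, 0, 13) mm in the bay's axes. The sill is a bar across the mouth, upright front face, 13 mm above the bench, 16 mm deep (to x = -70 mm). Behind it the bay's floor is 6 mm above the bench.
- stop (a point): Middle of the back stop's face where it meets the floor, at (80, 0, 6) mm in the bay's axes; the stop is 36 mm high above the bench.
- keeper_bar (a joint): Angle of the red keeper bar: 0 = shut against its stop, across the mouth along the bay's +y, over the docked case's tread and 6 mm behind its rear wall; grows opening outward, 1.57 = pointing to the bay's -x. Starts at 1.6 to 2.0, stays where left (under 1 N at its end). Bar 12 mm thick, 47 to 69 mm above the bench. It cannot shut if the case is not home.
- keeper_hinge (a point): On the keeper bar's hinge axis, at half the bar's height (58 mm above the bench); at (-52, -84) mm in the bay's axes, on the side away from the robot.
- keeper_tip (a point): End of the keeper bar, at half its height and thickness, 132 mm from the hinge axis.
- jar: Bystander: amber jar with black cap, 56 mm across, 75 mm high, beside the bay. Origin under its centre.
- beaker: Bystander: clear beaker, 68 mm across, 85 mm high, beyond the back stop. Origin under its centre.
- dish: Bystander: flat clear round dish, 88 mm across, 16 mm high, on the robot's side of the approach. Origin under its centre.
- dropper: Bystander: small amber bottle with white cap, 30 mm across, 70 mm high, on the robot's side of the bay. Origin under its centre.
- tipbox: Bystander: green box, 85 x 120 x 55 mm, on the far side. Origin under its centre.
- timer: Bystander: flat white box, 60 x 60 x 22 mm, on the far side of the bay. Origin under its centre.

How it is judged (in metres and radians):
On the way, in this order (a step that is already met when the one before it is completed fails the run):
1. the case's nose is tipped up onto the sill while its rear is still on the bench (x of nose in the frame of bay between -0.082 and 0.03 m and height (world z) of nose above 0.011 m and angle between case's own z axis and vertical above 0.05 rad and height (world z) of tread below 0.036 m), for 0.1 s.
2. the case is over the sill, flat on the bay's floor and against the back stop (x of case in the frame of bay above -0.004 m and z of case in the frame of bay below 0.009 m and angle between case's own z axis and vertical below 0.04 rad and angle between the x axis of case and the x axis of bay, either way round below 0.1 rad), for 0.2 s.
3. the keeper bar is shut behind it (value of joint keeper_bar below 0.08 rad), for 0.2 s.
At the end, for the whole second after the job is handed in: The case lies flat (within 0.04 rad) on the bay's floor, behind the sill, within 9 mm of the back stop and within 0.1 rad of square, at rest, and the keeper bar is shut (below 0.08 rad) (all of step 2 and value of joint keeper_bar below 0.08 rad and linear speed of case below 0.01 m/s); the robot touches nothing.
It fails at once if the case is tipped steeply (over 0.45 rad) (angle between case's own z axis and vertical above 0.45 rad).
It fails at once if the case is picked up: its origin rises over 45 mm above the bench (height (world z) of case above 0.045 m).
It fails at once if a bystander is pushed more than 20 mm or knocked over (distance of any of jar, beaker, dish, dropper, tipbox, timer from where it was at the start of the episode above 0.02 m or angle between any of jar, beaker, dish, dropper, tipbox, timer's own z axis and vertical above 0.5 rad).
It also fails if it takes over 61 s, if anything falls off the work surface, if the arm or the gripper's body presses on something with over 40 N, if the wrist force passes 120 N, or if a joint passes its speed limit or range.

## Working session

There is one attempt and no reset: what is moved stays moved. The work goes in short steps, Python scripts to look and compute and a tool call to move; the robot and the scene stay as the last step left them, time stands still between calls to the robot, and variables do not carry over. Pictures are saved under pics/ and viewed, and the job is handed in when it is done.

Besides the shell and the picture viewer there is one more tool, called as name(argument=value, ...), one argument or row to a line, values as JSON. play_rows: Moves the arm, as the interface text tells. Its arguments: {"type":"object","properties":{"commands":{"type":"string"},"force":{"type":"number"}},"required":["commands"]}

```bash
mkdir -p pics; python3 - <<'E'
from workcell import *
import cv2
o=get_obs();print(o)
for n in ["scene","top"]:
    c=get_calibration(n);print(n,c)
    cv2.imwrite(f"pics/{n}0.png",camera(n)[:,:,::-1])
E
```

```text
{'time': 0.0, 'q': array([-6.99030408e+01,  5.00926182e+00,  1.00344010e+01,  9.50988490e+01,
        7.04158357e-04,  8.99999816e+01]), 'qd': array([ 0.01896886,  0.03222644,  0.01387856,  0.09823544,  0.09358336,
       -0.04348534]), 'joint_efforts': array([ 2.26601325e-03, -5.20400763e+01,  4.64794743e+01,  1.66205404e-02,
        7.41980762e-05, -1.07973602e-05]), 'ee_pos': array([ 0.18891082, -0.51629778,  0.23060023]), 'tcp_rot': array([-1.79926290e+02, -7.04181505e-04,  2.00969767e+01]), 'wrist_force': array([-1.57932017,  0.22861346,  0.43893712]), 'torque': array([0.00060773, 0.03412083, 0.03363816]), 'opening': 0.08551728245405212}
scene {'fx': 507.02845480022614, 'fy': 507.02845480022614, 'cx': 319.1644808987807, 'cy': 204.2283413993597, 'eye': array([1.26948902, 0.55582052, 0.68528088]), 'attitude': array([-125.72367693,    0.25865247,  126.49279966])}
top {'fx': 364.5730877468983, 'fy': 364.5730877468983, 'cx': 318.90943478352136, 'cy': 201.37508382985342, 'eye': array([0.48153432, 0.04669852, 0.72231782]), 'attitude': array([-1.71918562e+02, -6.50331037e-02, -8.92504947e+01])}
```

View pics/top0.png

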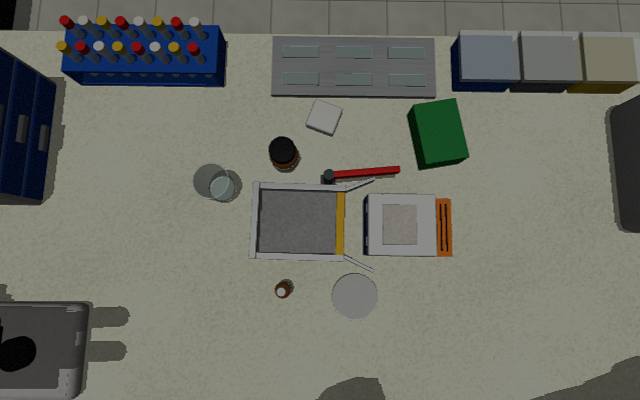

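View pics/scene0.png

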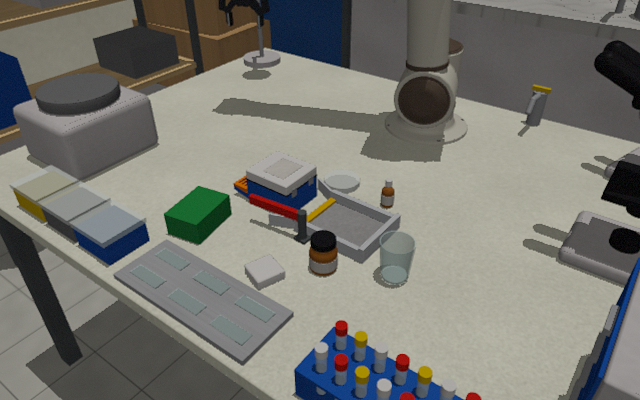

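The top view shows the bay at about (300,222), with the yellow sill at column 340. The case is at (408,225) with its orange tread at column 444, and the red bar runs from about (328,177) to (400,169). Next I'll measure these.

```bash
cat > h.py <<'E'
from workcell import *
import cv2, numpy as np
from scipy.spatial.transform import Rotation as R
def rays(name,px):
    c=get_calibration(name); px=np.atleast_2d(px).astype(float)
    d=np.c_[(px[:,0]-c['cx'])/c['fx'],(px[:,1]-c['cy'])/c['fy'],np.ones(len(px))]
    return np.array(c['eye']), R.from_euler('xyz',c['attitude'],degrees=True).apply(d)
def onz(name,px,z):
    e,d=rays(name,px); return e+d*((z-e[2])/d[:,2])[:,None]
def proj(name,P):
    c=get_calibration(name)
    v=R.from_euler('xyz',c['attitude'],degrees=True).inv().apply(np.atleast_2d(P)-c['eye'])
    return np.c_[c['cx']+c['fx']*v[:,0]/v[:,2],c['cy']+c['fy']*v[:,1]/v[:,2]]
def mask(im,col,roi):
    hsv=cv2.cvtColor(im,cv2.COLOR_RGB2HSV); H,S,V=[hsv[...,i].astype(int) for i in range(3)]
    m={'orange':(abs(H-12)<=5)&(S>150)&(V>110),'yellow':(abs(H-24)<=5)&(S>140)&(V>90),
       'red':((H<5)|(H>174))&(S>150)&(V>60),'white':(S<40)&(V>150),'blue':(abs(H-112)<12)&(S>100)}[col]
    k=np.zeros(m.shape,np.uint8);x0,y0,x1,y1=roi;k[y0:y1,x0:x1]=m[y0:y1,x0:x1]
    n,l,s,c=cv2.connectedComponentsWithStats(k)
    if n<2: return k
    return (l==1+np.argmax(s[1:,4])).astype(np.uint8)
def rect(name,im,col,roi,z):
    m=mask(im,col,roi); ys,xs=np.nonzero(m)
    P=onz(name,np.c_[xs,ys],z)[:,:2]
    r=cv2.minAreaRect((P*1000).astype(np.float32))
    return r,np.array(cv2.boxPoints(r)),len(xs)
E
python3 - <<'E'
from h import *
im=cv2.imread('pics/top0.png')[:,:,::-1].copy()
for col,roi,z in [('orange',(420,180,470,270),.032),('yellow',(325,180,355,270),.013),('red',(325,155,410,190),.069),('white',(360,190,440,260),.085)]:
    r,b,n=rect('top',im,col,roi,z);print(col,n,r);print(b.round(1).tolist())
cv2.imwrite('pics/z.png',cv2.resize(im[150:310,240:470],None,fx=3.4,fy=3.4,interpolation=cv2.INTER_CUBIC)[:,:,::-1])
E
```

```text
orange 562 ((533.2800903320312, -189.67054748535156), (27.43768882751465, 108.59478759765625), 89.37286376953125)
[[478.79998779296875, -202.8000030517578], [587.4000244140625, -204.0], [587.7000122070312, -176.5], [479.1000061035156, -175.39999389648438]]
yellow 497 ((540.9055786132812, 5.953752517700195), (15.683084487915039, 121.3880615234375), 88.87234497070312)
[[480.1000061035156, -0.699999988079071], [601.4000244140625, -3.0999999046325684], [601.7000122070312, 12.600000381469727], [480.3999938964844, 15.0]]
red 402 ((631.5181884765625, -39.408363342285156), (11.331589698791504, 120.60047149658203), 5.63063383102417)
[[620.0, 20.0], [631.7999877929688, -100.0], [643.0999755859375, -98.9000015258789], [631.2000122070312, 21.200000762939453]]
white 0 ((0.0, 0.0), (0.0, 0.0), 0.0)
[[0.0, 0.0], [0.0, 0.0], [0.0, 0.0], [0.0, 0.0]]
```

View pics/z.png

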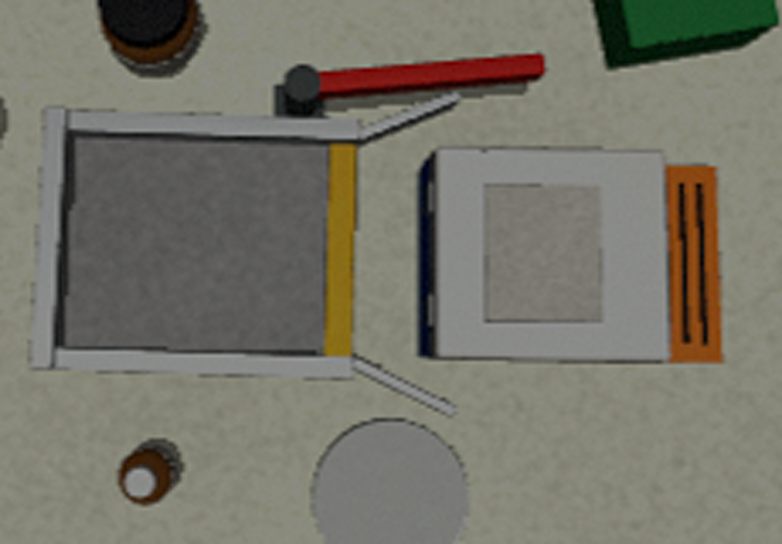

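```bash
python3 - <<'E'
from h import *
im=cv2.imread('pics/top0.png')[:,:,::-1].copy()
g=im.astype(int)
for p in [(375,225),(300,185),(300,257),(300,220),(350,230),(355,296),(385,240)]: print(p,g[p[1],p[0]])
def line(pts,z,lab):
    P=onz('top',np.array(pts),z)[:,:2]*1000
    v=cv2.fitLine(P.astype(np.float32),cv2.DIST_HUBER,0,.01,.01).ravel()
    print(lab,'ang',np.degrees(np.arctan(v[0]/v[1])),'thru',v[2:].round(1))
G=cv2.cvtColor(im,cv2.COLOR_RGB2GRAY).astype(float)
def edge(c0,c1,r0,r1,sign):   # subpixel strongest vertical gradient
    pts=[]
    for c in range(c0,c1):
        d=np.diff(G[r0:r1,c])*sign; i=int(np.argmax(d)); 
        w=np.clip(d[max(i-1,0):i+2],0,None); pts.append((c,r0+(np.arange(max(i-1,0),max(i-1,0)+len(w))*w).sum()/w.sum()+.5))
    return pts
print('rows',G[178:196,300].astype(int),G[246:268,300].astype(int), G[185:200,400].astype(int),G[248:262,400].astype(int))
line(edge(265,320,183,195,-1),.030,'rail far inner(top)')
line(edge(265,320,248,256,1),.030,'rail near inner(top?)')
line(edge(375,430,188,200,1),.085,'lid far')
line(edge(375,430,250,260,-1),.085,'lid near')
E
```

```text
(375, 225) [138 138 137]
(300, 185) [129 131 131]
(300, 257) [140 139 138]
(300, 220) [92 91 89]
(350, 230) [137 139 124]
(355, 296) [121 124 118]
(385, 240) [123 120 113]
rows [137 138 134 138 135 114 128 130 134 136 133  94  38  59  95  93  92  91] [ 90  86  91  91  92  92  85  54 144 140 140 139 140 136  99 130 128 127
 130 132 130 132] [134 135 132 128 132 135 137 134  82 124 141 139 138 138 138] [138 138 138 137 139 140 138 111 108 138 133 131 131 130]
rail far inner(top) ang 0.98805267 thru [603.6  99.4]
rail near inner(top?) ang 1.0658485 thru [481.  102.5]
lid far ang 0.47691548 thru [ 587.1 -105. ]
lid near ang 0.51840204 thru [480.7 -95.2]
```

play_rows(
  commands="0.5 345 336 -80 69;0.5 345 336 -80 69;0.5 345 336 -80 69;0.5 345 336 -80 69;0.5 345 336 -80 69;0.5 345 336 -80 69;0.5 345 336 -80 69;0.5 345 336 -80 69;0.5 345 336 -80 69;0.5 345 336 -80 69",
)

```text
time: 0.93
ee_pos: [0.4845, -0.2279, 0.1625]
tcp_rot: [-180.0, -0.0, 89.5]
wrist_force: [-0.1, -0.6, -0.1]
opening: 0.0426
```

play_rows(
  commands="0.5 0 0 0 0;0.5 0 0 0 0",
)

```text
time: 1.1
ee_pos: [0.4842, -0.2278, 0.1619]
tcp_rot: [-179.9, -0.0, 89.3]
wrist_force: [-0.7, 0.2, 0.1]
opening: 0.0425
```

play_rows(
  commands="0.5 50 40 -20 0;0.5 50 40 -20 0;0.5 50 46 -60 0;0.5 50 46 -90 0;0.5 50 46 -110 0;0.5 50 46 -114 0;0.5 50 46 -114 0",
)

```text
time: 1.68
ee_pos: [0.5321, -0.1843, 0.048]
tcp_rot: [-179.9, -0.0, 89.0]
wrist_force: [-0.5, -0.2, 0.2]
opening: 0.0427
```

```bash
python3 - <<'E'
from h import *
print(get_obs()['ee_pos'],get_obs()['wrist_force'])
a=camera('top')[130:320,230:480];b=camera('scene')[130:250,200:420]
cv2.imwrite('pics/a1.png',cv2.resize(a,None,fx=3,fy=3)[:,:,::-1]);cv2.imwrite('pics/b1.png',cv2.resize(b,None,fx=3.5,fy=3.5,interpolation=cv2.INTER_CUBIC)[:,:,::-1])
E
```

```text
[ 0.53211697 -0.18431067  0.0479789 ] [-0.49030814 -0.20169895  0.15417685]
```

View pics/b1.png

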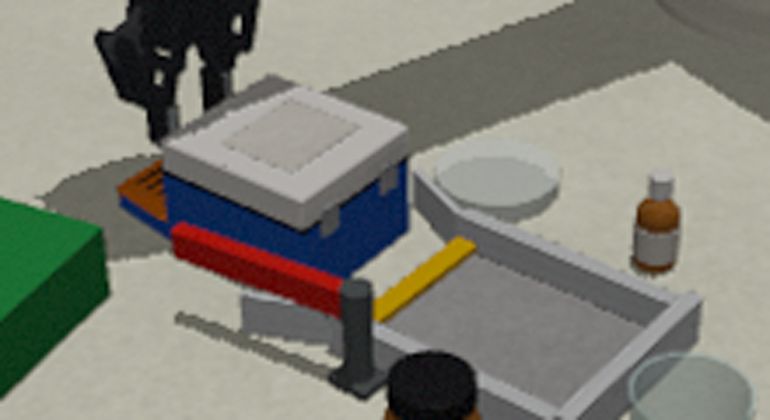

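View pics/a1.png

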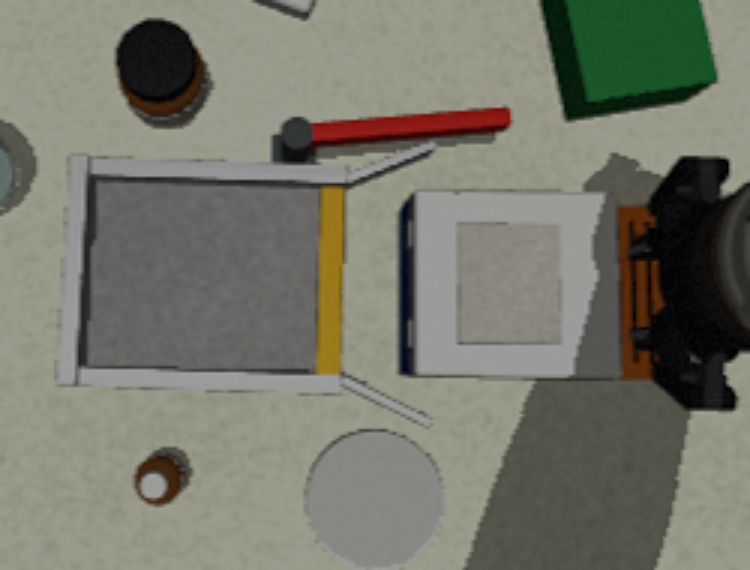

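play_rows(
  commands="0.5 2 8 0 0;0.5 2 14 0 0;0.5 2 17 0 0;0.5 2 19 0 0;0.5 2 21 0 0;0.5 2 21 0 0",
)

```text
time: 2.28
ee_pos: [0.5363, -0.1629, 0.0504]
tcp_rot: [179.9, 0.1, 89.1]
wrist_force: [0.9, -4.2, 3.6]
opening: 0.0428
```

play_rows(
  commands="0.5 1 4 0 0;0.5 1 8 0 0;0.5 2 12 0 0;0.5 3 15 0 0;0.5 3 18 0 0;0.5 3 18 0 0",
)

```text
time: 2.78
ee_pos: [0.5389, -0.1445, 0.0497]
tcp_rot: [179.9, 0.0, 89.1]
wrist_force: [0.5, -1.3, 1.6]
opening: 0.0427
```

```bash
cat > m.py <<'E'
from h import *
import sys
tag=sys.argv[1]
o=get_obs();print(o['time'],o['ee_pos'].round(4),o['wrist_force'].round(1))
A=camera('top');B=camera('scene')
r,b,n=rect('top',A,'yellow',(325,180,355,270),.013);print('sill',n,r)
r,b,n=rect('top',A,'orange',(345,180,470,270),.032);print('tread',n,b.round(1).tolist())
cv2.imwrite(f'pics/a{tag}.png',cv2.resize(A[130:320,230:480],None,fx=3,fy=3)[:,:,::-1]);cv2.imwrite(f'pics/b{tag}.png',cv2.resize(B[130:250,200:420],None,fx=3.5,fy=3.5,interpolation=cv2.INTER_CUBIC)[:,:,::-1])
E
python3 m.py 2
```

```text
2.7833 [ 0.5389 -0.1445  0.0497] [ 0.5 -1.3  1.6]
sill 499 ((540.9381103515625, 5.95311164855957), (15.683084487915039, 121.45305633544922), 88.87234497070312)
tread 0 [[0.0, 0.0], [0.0, 0.0], [0.0, 0.0], [0.0, 0.0]]
```

View pics/b2.png

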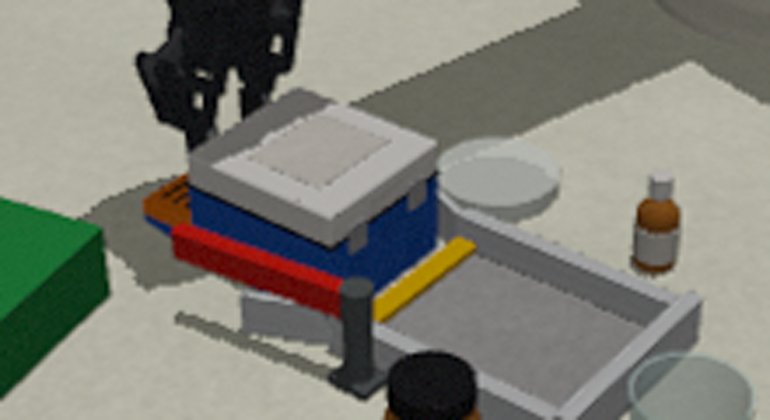

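View pics/a2.png

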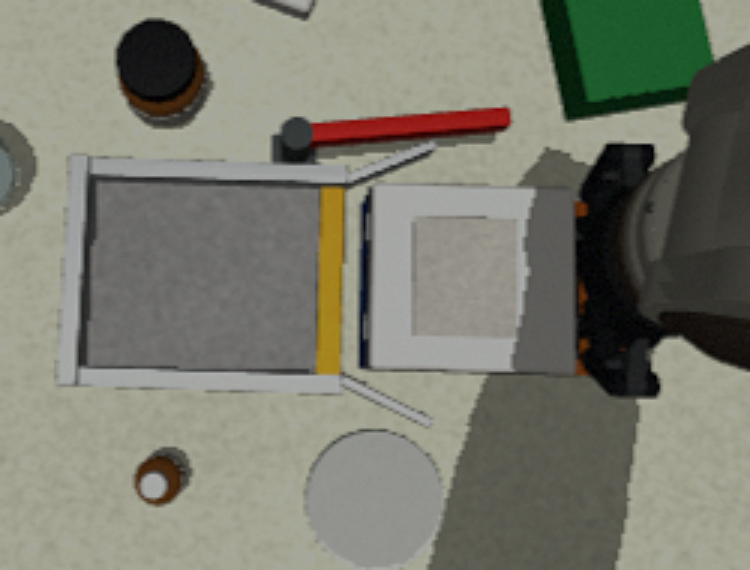

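play_rows(
  commands="0.5 0 4 0 0;0.5 1 8 0 0;0.5 1 8 0 0;0.5 1 8 0 0;0.5 1 0 0 0;0.5 1 -8 0 0;0.5 1 -14 0 0;0.5 1 -14 0 0",
)

```text
time: 3.55
ee_pos: [0.5393, -0.1601, 0.0487]
tcp_rot: [-180.0, -0.0, 89.0]
wrist_force: [0.4, -0.0, -0.2]
opening: 0.0426
```

```bash
python3 m.py 3
```

```text
3.55 [ 0.5393 -0.1601  0.0487] [ 0.4 -0.  -0.2]
sill 498 ((540.9381103515625, 5.95311164855957), (15.683084487915039, 121.45305633544922), 88.87234497070312)
tread 1 [[590.7000122070312, -154.10000610351562], [590.7000122070312, -154.10000610351562], [590.7000122070312, -154.10000610351562], [590.7000122070312, -154.10000610351562]]
```

View pics/a3.png

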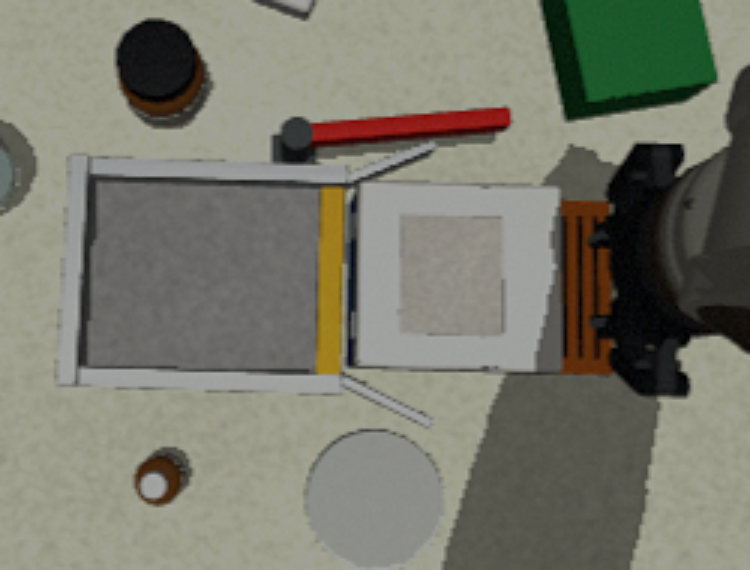

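play_rows(
  commands="0.5 0 0 -8 0;0.5 0 0 -14 0;0.5 0 0 -18 0;0.5 0 0 -21 0;0.5 0 0 -24 0;0.5 0 0 -24 0",
)

```text
time: 4.15
ee_pos: [0.5395, -0.1588, 0.0247]
tcp_rot: [180.0, 0.0, 89.1]
wrist_force: [-0.3, -1.3, 3.5]
opening: 0.0429
```

play_rows(
  commands="0.5 0 0 -2 0;0.5 0 0 -4 0;0.5 0 0 -6 0;0.5 0 0 -6 0",
)

```text
time: 4.48
ee_pos: [0.5399, -0.1591, 0.0194]
tcp_rot: [179.9, 0.0, 89.1]
wrist_force: [0.1, -4.7, 5.5]
opening: 0.0426
```

```bash
python3 m.py 4
```

```text
4.4833 [ 0.5399 -0.1591  0.0194] [ 0.1 -4.7  5.5]
sill 499 ((540.9381103515625, 5.95311164855957), (15.683084487915039, 121.45305633544922), 88.87234497070312)
tread 0 [[0.0, 0.0], [0.0, 0.0], [0.0, 0.0], [0.0, 0.0]]
```

View pics/b4.png

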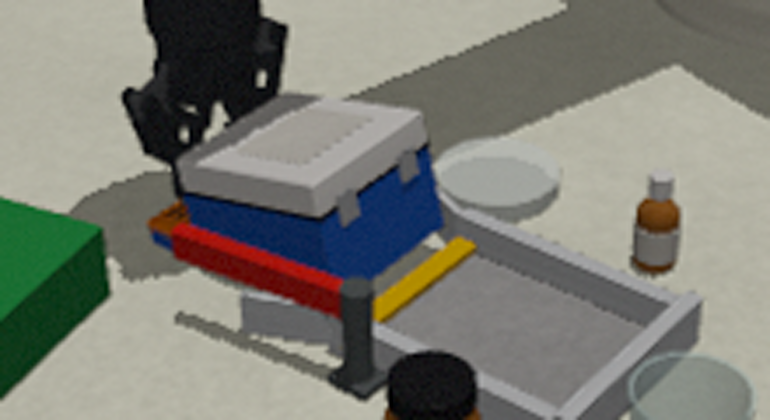

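View pics/a4.png

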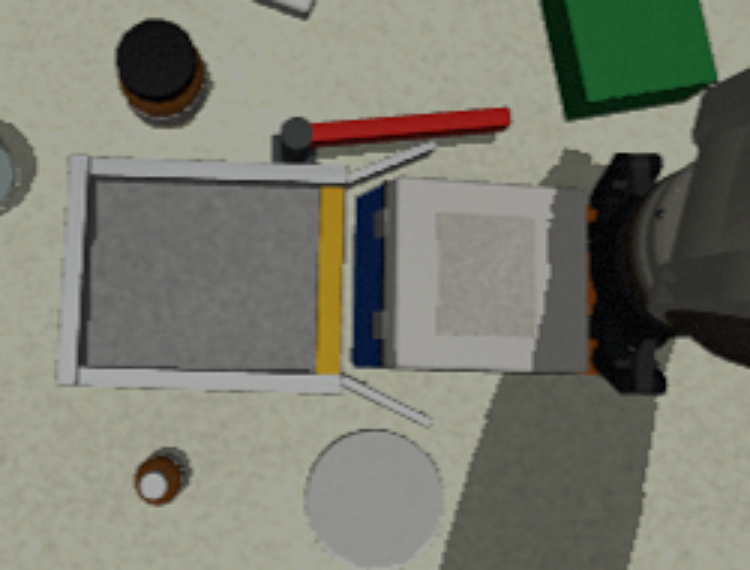

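play_rows(
  commands="0.5 0 0 -3 0;0.5 0 2 -4 0;0.5 0 4 -4 0;0.5 0 6 -4 0;0.5 0 8 -4 0;0.5 0 8 -4 0",
)

```text
time: 5.08
ee_pos: [0.5417, -0.1538, 0.019]
tcp_rot: [179.6, 0.4, 89.0]
wrist_force: [-3.4, -17.0, 25.5]
opening: 0.0428
```

```bash
python3 m.py 5
```

```text
5.0833 [ 0.5417 -0.1538  0.019 ] [ -3.4 -17.   25.5]
sill 496 ((540.9381103515625, 5.95311164855957), (15.683084487915039, 121.45305633544922), 88.87234497070312)
tread 0 [[0.0, 0.0], [0.0, 0.0], [0.0, 0.0], [0.0, 0.0]]
```

View pics/b5.png

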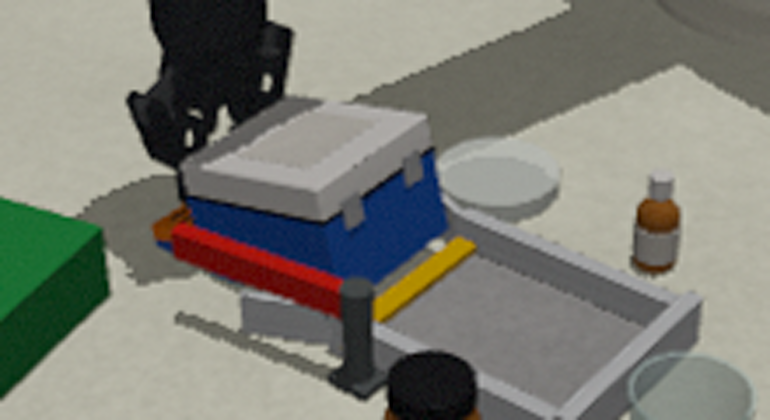

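View pics/a5.png

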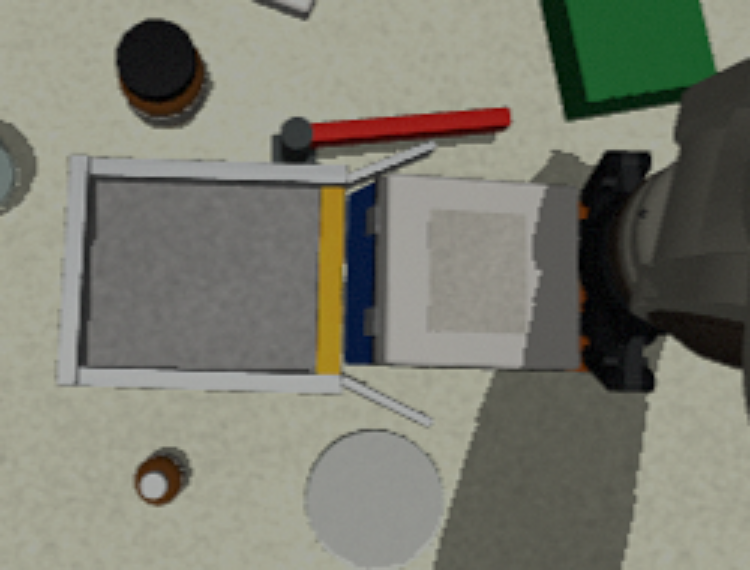

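play_rows(
  commands="0.5 -1 2 2 0;0.5 -2 5 2 0;0.5 -2 8 2 0;0.5 -2 11 2 0;0.5 -2 14 2 0;0.5 -2 14 2 0;0.5 -2 14 2 0",
)

```text
time: 5.77
ee_pos: [0.5392, -0.1381, 0.0193]
tcp_rot: [179.7, 0.2, 89.1]
wrist_force: [0.1, -9.3, 14.7]
opening: 0.0425
```

```bash
python3 m.py 6
```

```text
5.7667 [ 0.5392 -0.1381  0.0193] [ 0.1 -9.3 14.7]
sill 60 ((567.1035766601562, 11.818896293640137), (5.887881755828857, 69.52885437011719), 85.0038833618164)
tread 0 [[0.0, 0.0], [0.0, 0.0], [0.0, 0.0], [0.0, 0.0]]
```

View pics/b6.png

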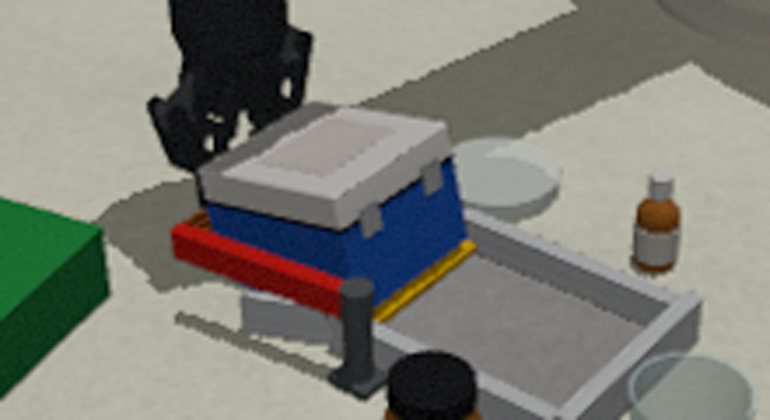

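View pics/a6.png

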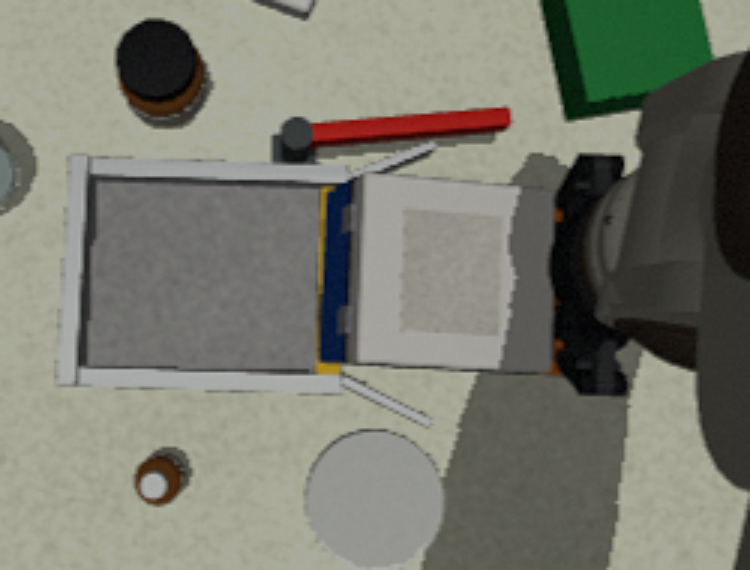

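play_rows(
  commands="0.5 -1 3 1 0;0.5 -2 6 1 0;0.5 -3 9 1 0;0.5 -3 12 1 0;0.5 -3 14 1 0;0.5 -3 14 1 0",
)

```text
time: 6.37
ee_pos: [0.5358, -0.1236, 0.0195]
tcp_rot: [179.8, 0.1, 89.1]
wrist_force: [1.2, -7.7, 10.3]
opening: 0.0426
```

```bash
python3 m.py 7
```

```text
6.3667 [ 0.5358 -0.1236  0.0195] [ 1.2 -7.7 10.3]
sill 15 ((481.3542175292969, 8.146204948425293), (1.9067851305007935, 13.486407279968262), 0.7495108842849731)
tread 0 [[0.0, 0.0], [0.0, 0.0], [0.0, 0.0], [0.0, 0.0]]
```

View pics/a7.png

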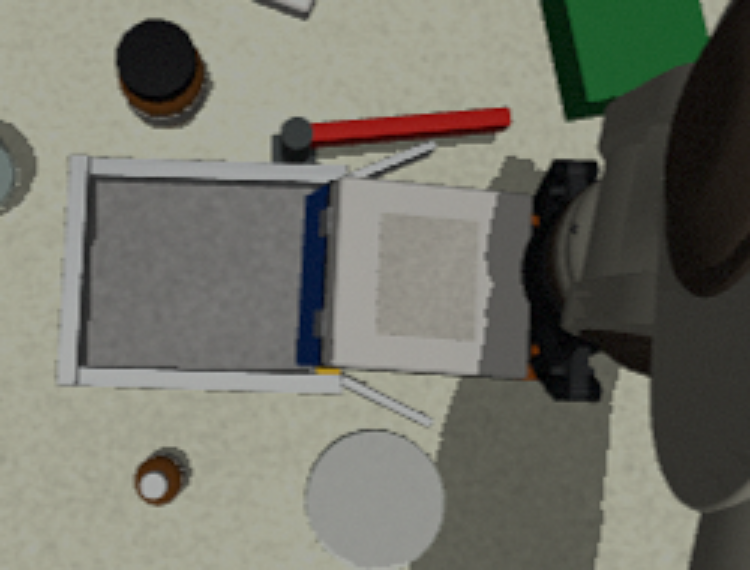

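play_rows(
  commands="0.5 0 -1 3 0;0.5 0 -2 6 0;0.5 0 -3 10 0;0.5 0 -4 16 0;0.5 0 -4 26 0;0.5 0 -4 36 0;0.5 0 -4 37 0;0.5 0 -4 37 0",
)

```text
time: 7.13
ee_pos: [0.5351, -0.1268, 0.0562]
tcp_rot: [179.9, 0.0, 89.1]
wrist_force: [0.3, -0.6, 0.4]
opening: 0.0425
```

```bash
python3 m.py 8
```

```text
7.1333 [ 0.5351 -0.1268  0.0562] [ 0.3 -0.6  0.4]
sill 15 ((481.3542175292969, 8.146204948425293), (1.9067851305007935, 13.486407279968262), 0.7495108842849731)
tread 0 [[0.0, 0.0], [0.0, 0.0], [0.0, 0.0], [0.0, 0.0]]
```

View pics/a8.png

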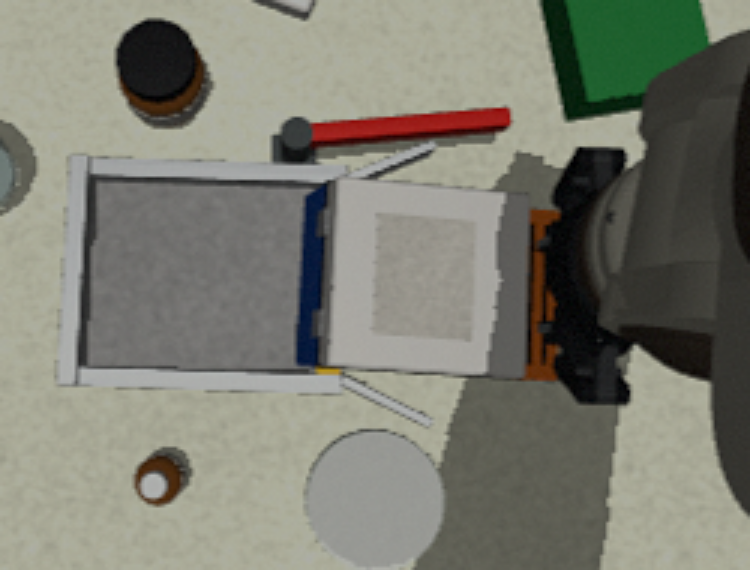

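View pics/b8.png

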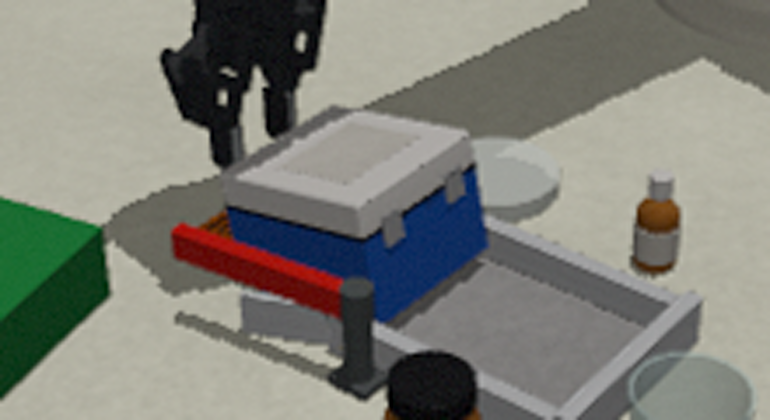

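play_rows(
  commands="0.5 0 5 0 0;0.5 0 10 0 0;0.5 0 14 0 0;0.5 0 18 0 0;0.5 0 22 0 0;0.5 0 26 0 0;0.5 0 30 0 0;0.5 0 30 0 0",
)

```text
time: 7.9
ee_pos: [0.5352, -0.0976, 0.0562]
tcp_rot: [179.9, 0.2, 89.1]
wrist_force: [0.0, -9.6, 5.5]
opening: 0.0425
```

```bash
python3 m.py 9
```

```text
7.9 [ 0.5352 -0.0976  0.0562] [ 0.  -9.6  5.5]
sill 3 ((480.3881530761719, 9.111067771911621), (1.5186146811174694e-05, 3.8517770767211914), 0.7494989037513733)
tread 0 [[0.0, 0.0], [0.0, 0.0], [0.0, 0.0], [0.0, 0.0]]
```

View pics/a9.png

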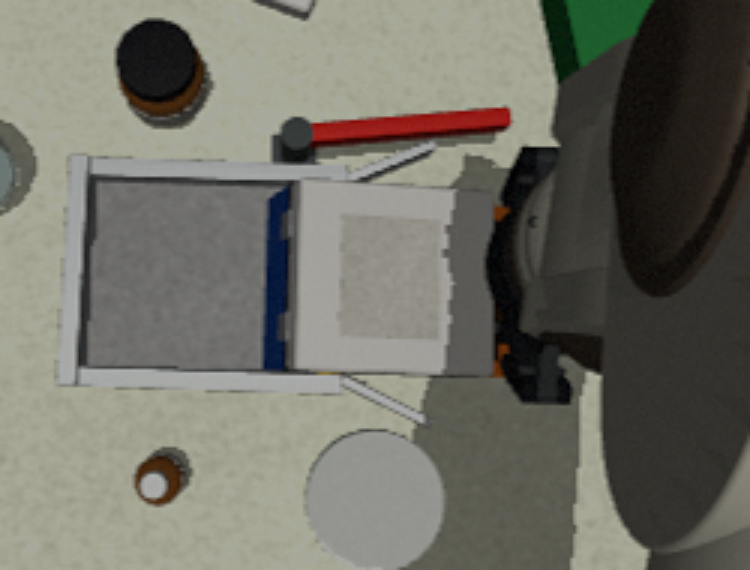

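View pics/b9.png

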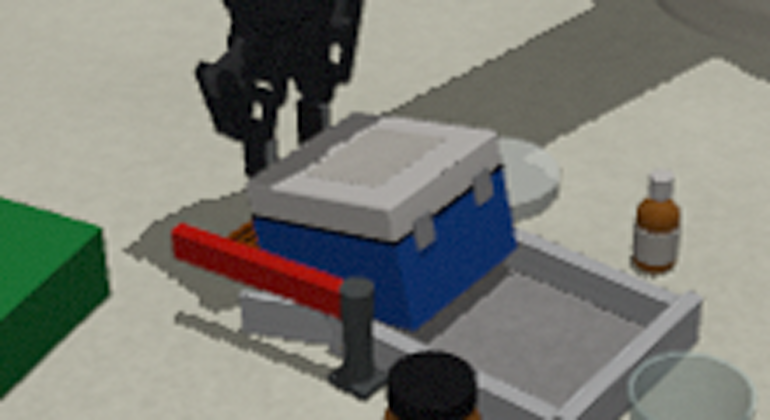

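play_rows(
  commands="0.5 0 4 0 0;0.5 0 8 0 0;0.5 0 12 0 0;0.5 0 16 0 0;0.5 1 20 0 0;0.5 1 24 0 0;0.5 1 28 0 0;0.5 1 30 0 0;0.5 1 30 0 0",
)

```text
time: 8.75
ee_pos: [0.5366, -0.0675, 0.0569]
tcp_rot: [179.8, 0.2, 89.1]
wrist_force: [-0.6, -10.6, 12.8]
opening: 0.0427
```

```bash
python3 m.py 10
```

```text
8.75 [ 0.5366 -0.0675  0.0569] [ -0.6 -10.6  12.8]
sill 11 ((481.3666076660156, 7.19775915145874), (1.906759262084961, 11.555400848388672), 0.7493408918380737)
tread 0 [[0.0, 0.0], [0.0, 0.0], [0.0, 0.0], [0.0, 0.0]]
```

View pics/a10.png

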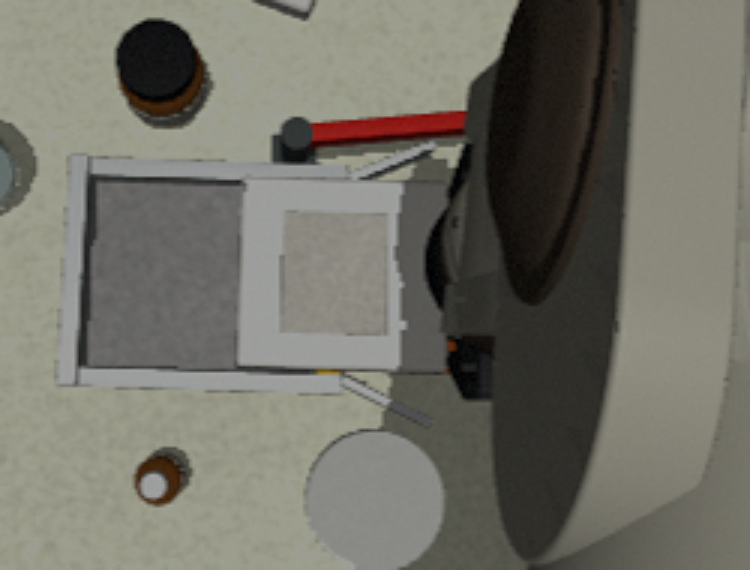

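View pics/b10.png

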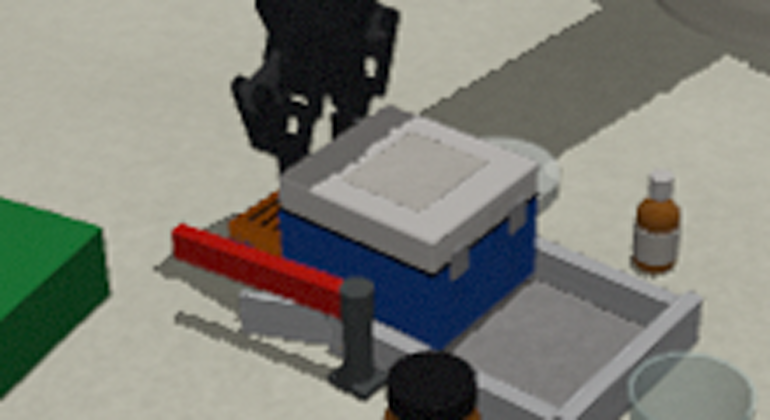

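play_rows(
  commands="0.5 0 -2 2 0;0.5 0 -2 6 0;0.5 0 0 8 0;0.5 0 5 8 0;0.5 0 10 8 0;0.5 0 15 8 0;0.5 1 20 8 0;0.5 1 25 8 0;0.5 1 30 8 0;0.5 1 30 8 0",
)

```text
time: 9.68
ee_pos: [0.5362, -0.0355, 0.0626]
tcp_rot: [-180.0, -0.0, 89.2]
wrist_force: [-0.4, -0.8, 0.3]
opening: 0.0425
```

play_rows(
  commands="0.5 0 4 0 0;0.5 0 8 0 0;0.5 0 12 0 0;0.5 0 16 0 0;0.5 1 20 0 0;0.5 1 24 0 0;0.5 1 28 0 0;0.5 1 32 0 0;0.5 1 32 0 0",
)

```text
time: 10.43
ee_pos: [0.5376, -0.0038, 0.0631]
tcp_rot: [180.0, -0.0, 89.1]
wrist_force: [0.2, -0.2, -0.1]
opening: 0.043
```

```bash
python3 m.py 11
```

```text
10.4333 [ 0.5376 -0.0038  0.0631] [ 0.2 -0.2 -0.1]
sill 0 ((0.0, 0.0), (0.0, 0.0), 0.0)
tread 0 [[0.0, 0.0], [0.0, 0.0], [0.0, 0.0], [0.0, 0.0]]
```

View pics/a11.png

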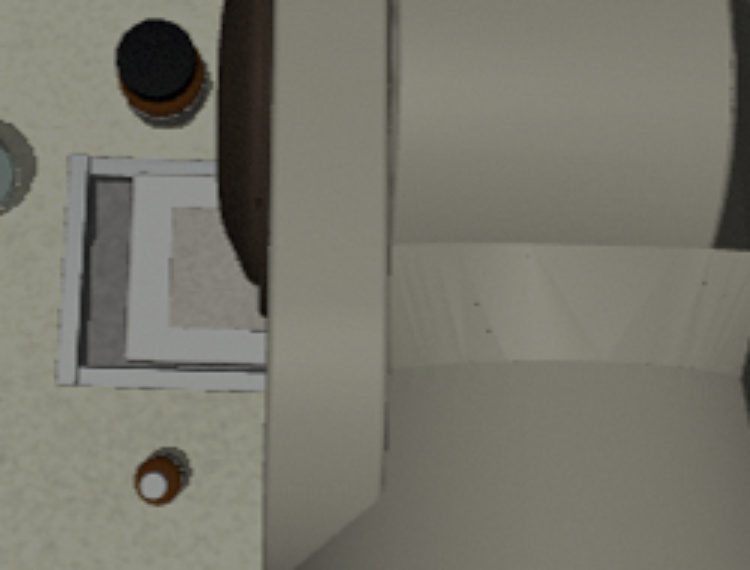

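View pics/b11.png

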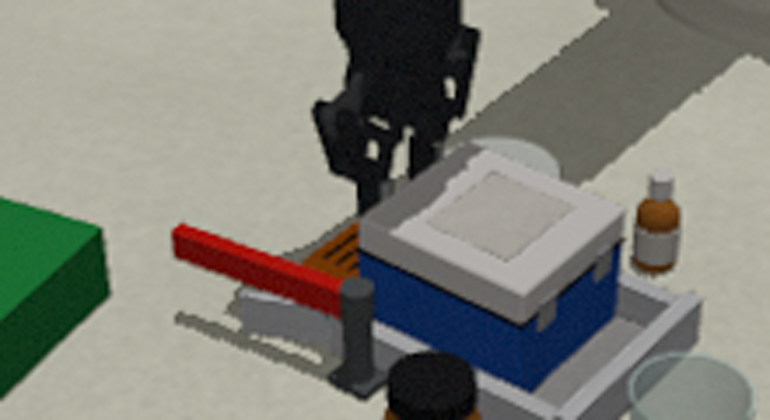

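play_rows(
  commands="0.5 0 5 0 0;0.5 0 10 0 0;0.5 1 15 0 0;0.5 1 20 0 0;0.5 1 24 0 0;0.5 1 28 0 0;0.5 1 31 0 0;0.5 1 31 0 0",
)

```text
time: 11.2
ee_pos: [0.5385, 0.0271, 0.0631]
tcp_rot: [180.0, -0.0, 89.1]
wrist_force: [1.2, -0.0, 0.2]
opening: 0.0429
```

play_rows(
  commands="0.5 0 3 0 0;0.5 0 6 0 0;0.5 0 8 0 0;0.5 0 10 0 0;0.5 0 10 0 0",
)

```text
time: 11.62
ee_pos: [0.5383, 0.0333, 0.0637]
tcp_rot: [180.0, 0.4, 89.0]
wrist_force: [-3.4, -21.1, 6.5]
opening: 0.0428
```

```bash
python3 m.py 12
```

```text
11.6167 [0.5383 0.0333 0.0637] [ -3.4 -21.1   6.5]
sill 0 ((0.0, 0.0), (0.0, 0.0), 0.0)
tread 0 [[0.0, 0.0], [0.0, 0.0], [0.0, 0.0], [0.0, 0.0]]
```

View pics/b12.png

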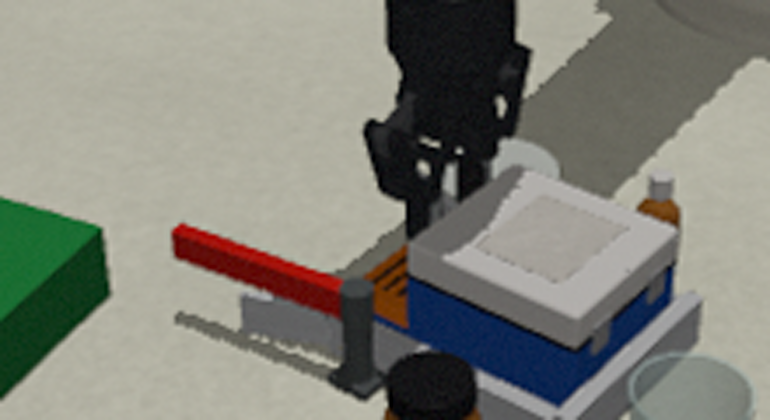

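play_rows(
  commands="0.5 0 -12 0 0;0.5 0 -30 0 0;0.5 0 -30 35 0;0.5 0 -50 70 0;0 30 -90 85 0;0 70 -105 85 0;0 110 -105 85 0;0 130 -105 85 0;0 130 -105 85 0;0 130 -105 85 0",
)

```text
time: 12.55
ee_pos: [0.6691, -0.0686, 0.1462]
tcp_rot: [-179.9, -0.1, 89.1]
wrist_force: [-0.6, 0.0, -0.7]
opening: -0.0
```

```bash
python3 m.py 13;python3 - <<'E'
from h import *
A=camera('top')
r,b,n=rect('top',A,'red',(325,150,410,195),.069);print('bar',n,b.round(1).tolist())
E
```

```text
12.55 [ 0.6691 -0.0686  0.1462] [-0.6  0.  -0.7]
sill 15 ((600.4930419921875, 4.876036643981934), (1.9988256692886353, 13.802803039550781), 0.7605506777763367)
tread 0 [[0.0, 0.0], [0.0, 0.0], [0.0, 0.0], [0.0, 0.0]]
bar 399 [[619.7000122070312, 20.0], [631.9000244140625, -100.0], [643.2999877929688, -98.80000305175781], [631.0, 21.200000762939453]]
```

View pics/a13.png

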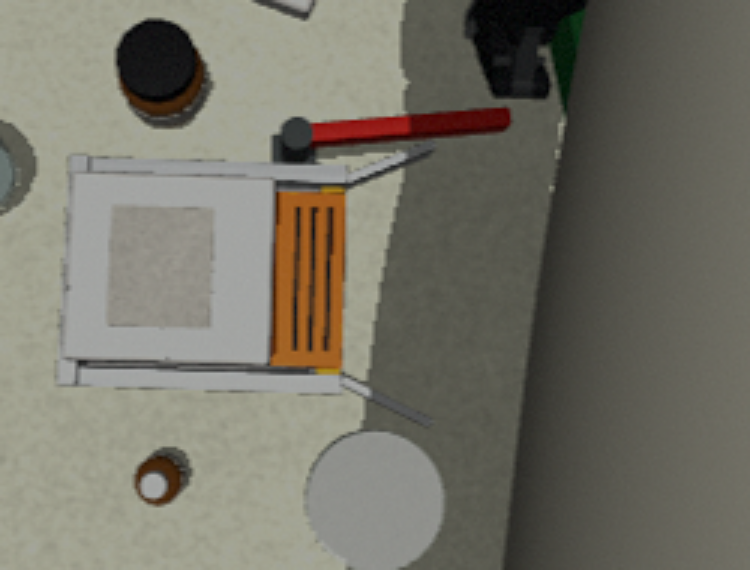

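View pics/b13.png

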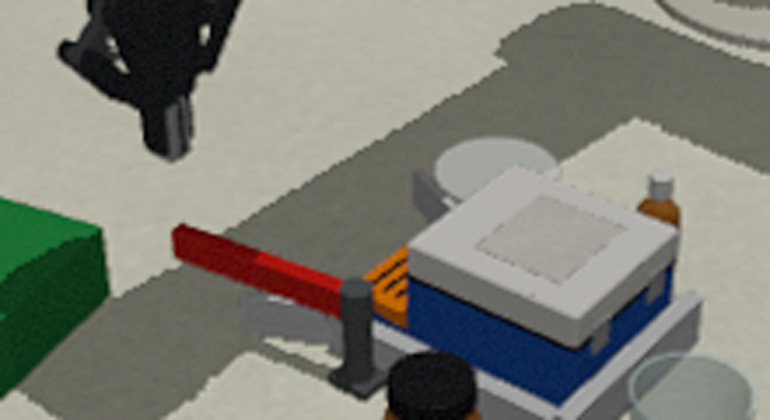

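play_rows(
  commands="0 0 0 -35 0;0 0 0 -65 0;0 0 0 -85 0;0 0 0 -94 0;0 0 0 -94 0",
)

```text
time: 13.12
ee_pos: [0.6667, -0.0684, 0.0526]
tcp_rot: [-179.8, -0.0, 89.1]
wrist_force: [0.4, 0.6, 0.6]
opening: 0.0001
```

```bash
python3 - <<'E'
import numpy as np
H=np.array([625,30.6])
for r in (90,):
  for p in np.arange(-.1,1.75,.15):
    s=19
    print(round(p,2),(H+r*np.array([-np.sin(p),-np.cos(p)])+s*np.array([np.cos(p),-np.sin(p)])-[669,-69]).round())
E
python3 m.py 14
```

```text
-0.1 [-16.  12.]
0.05 [-30.   9.]
0.2 [-43.   8.]
0.35 [-57.   9.]
0.5 [-70.  12.]
0.65 [-83.  16.]
0.8 [-95.  23.]
0.95 [-106.   32.]
1.1 [-116.   42.]
1.25 [-123.   53.]
1.4 [-129.   66.]
1.55 [-134.   79.]
1.7 [-136.   92.]
13.1167 [ 0.6667 -0.0684  0.0526] [0.4 0.6 0.6]
sill 15 ((600.4930419921875, 4.876036643981934), (1.9988256692886353, 13.802803039550781), 0.7605506777763367)
tread 0 [[0.0, 0.0], [0.0, 0.0], [0.0, 0.0], [0.0, 0.0]]
```

View pics/b14.png

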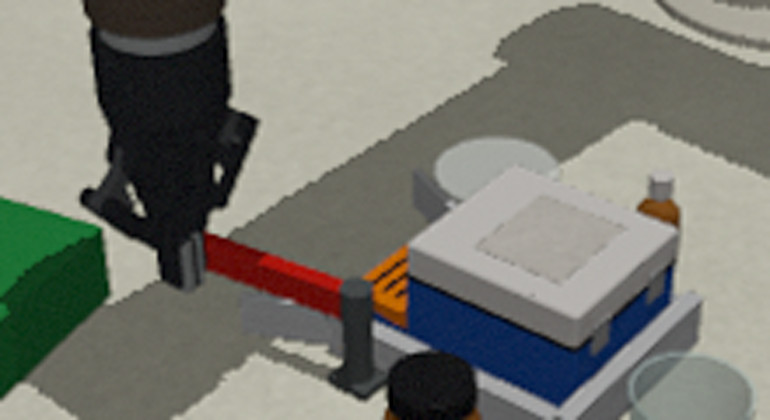

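play_rows(
  commands="0 -14 4 0 0;0 -28 8 0 0;0 -42 8 0 0;0 -55 9 0 0;0 -68 12 0 0;0 -82 16 0 0;0 -94 23 0 0;0 -105 32 0 0;0 -115 42 0 0;0 -115 42 0 0",
)

```text
time: 14.05
ee_pos: [0.5534, -0.0257, 0.0568]
tcp_rot: [179.8, -0.0, 89.2]
wrist_force: [0.3, 0.1, 1.6]
opening: 0.0004
```

```bash
python3 m.py 15
```

```text
14.05 [ 0.5534 -0.0257  0.0568] [0.3 0.1 1.6]
sill 15 ((481.3542175292969, 8.146204948425293), (1.9067851305007935, 13.486407279968262), 0.7495108842849731)
tread 0 [[0.0, 0.0], [0.0, 0.0], [0.0, 0.0], [0.0, 0.0]]
```

View pics/b15.png

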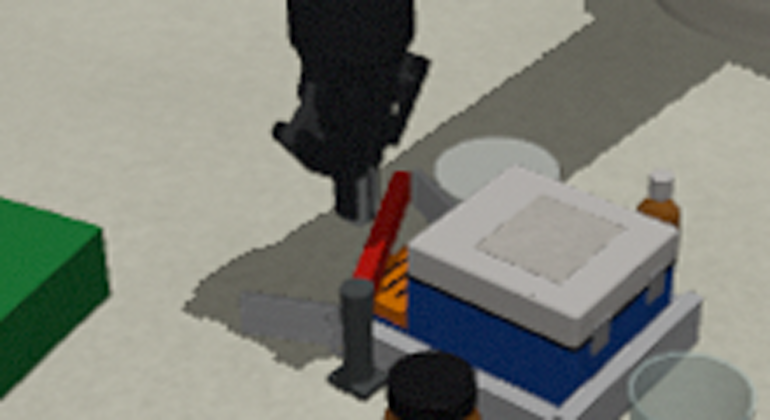

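play_rows(
  commands="0 -7 10 0 0;0 -13 20 -1 0;0 -17 30 -1 0;0 -18 36 -1 0;0 -19 40 -1 0;0 -19 42 -1 0;0 -19 43 -1 0;0 -19 43 -1 0",
)

```text
time: 14.82
ee_pos: [0.5342, 0.0153, 0.053]
tcp_rot: [-180.0, 0.2, 89.1]
wrist_force: [-1.5, -6.3, 2.9]
opening: 0.0
```

```bash
python3 m.py 16
```

```text
14.8167 [0.5342 0.0153 0.053 ] [-1.5 -6.3  2.9]
sill 0 ((0.0, 0.0), (0.0, 0.0), 0.0)
tread 0 [[0.0, 0.0], [0.0, 0.0], [0.0, 0.0], [0.0, 0.0]]
```

View pics/b16.png

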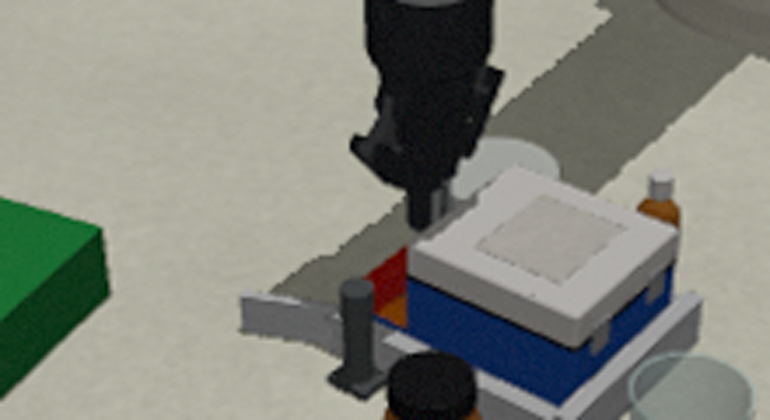

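Stop contact shows at 6 N. I'll press slightly more and hold, then retreat and check.

play_rows(
  commands="0 0 2 0 0;0 0 3 0 0;0 0 3 0 0;0 0 3 0 0;0 0 3 0 0",
)

```text
time: 15.33
ee_pos: [0.5341, 0.0157, 0.053]
tcp_rot: [-180.0, 0.4, 88.9]
wrist_force: [-2.7, -20.9, 2.6]
opening: -0.0001
```

play_rows(
  commands="0 0 -10 0 0;0 0 -30 10 0;0 0 -60 40 0;0 0 -90 80 0;0 -20 -130 110 0;0 -40 -170 120 0;0 -60 -210 120 0;0 -80 -240 120 0;0 -80 -240 120 0;0 -80 -240 120 0",
)

```text
time: 16.17
ee_pos: [0.4528, -0.2238, 0.1735]
tcp_rot: [180.0, 0.0, 88.9]
wrist_force: [1.1, -0.5, -0.4]
opening: -0.0001
```

```bash
python3 m.py 17; python3 - <<'E'
from h import *
A=camera('top')
r,b,n=rect('top',A,'red',(300,170,370,270),.069);print('bar',n,r,b.round(1).tolist())
r,b,n=rect('top',A,'orange',(315,180,380,270),.038);print('tread',n,r,b.round(1).tolist())
E
```

```text
16.1667 [ 0.4528 -0.2238  0.1735] [ 1.1 -0.5 -0.4]
sill 15 ((481.3542175292969, 8.146204948425293), (1.9067851305007935, 13.486407279968262), 0.7495108842849731)
tread 0 [[0.0, 0.0], [0.0, 0.0], [0.0, 0.0], [0.0, 0.0]]
bar 413 ((555.0276489257812, 31.510421752929688), (11.445499420166016, 121.68673706054688), 89.39273071289062) [[494.1000061035156, 26.399999618530273], [615.7999877929688, 25.100000381469727], [615.9000244140625, 36.599998474121094], [494.20001220703125, 37.900001525878906]]
tread 750 ((539.0059204101562, 21.41065216064453), (42.884639739990234, 109.53345489501953), 88.69632720947266) [[483.79998779296875, 1.2000000476837158], [593.2999877929688, -1.2999999523162842], [594.2000122070312, 41.599998474121094], [484.70001220703125, 44.099998474121094]]
```

View pics/a17.png

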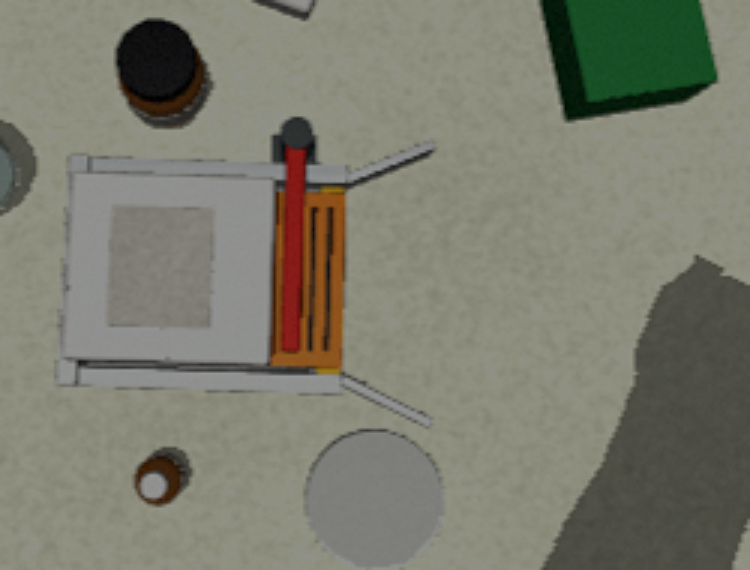

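View pics/b17.png

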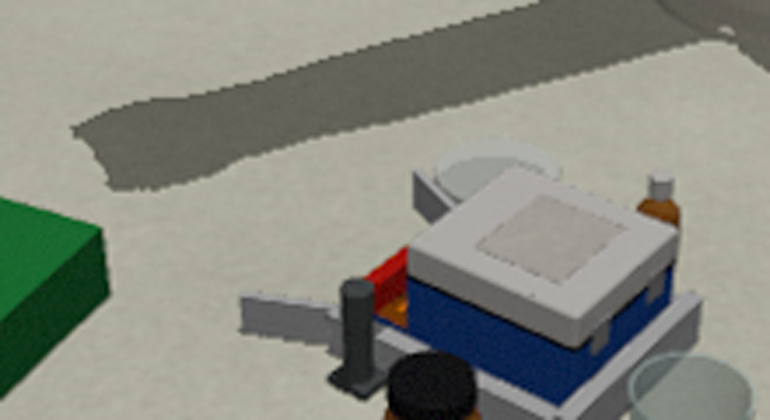

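```bash
python3 -c "
from workcell import *
print(job_done())"
```

```text
the job is handed in; nothing more can be done
None
```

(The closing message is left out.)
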